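Load the blanks into the dust cabinet

TASK

Put the stack of blanks away in the dust cabinet: raise the sash all the way by its handle, slide the carrier tray in along the bench until tray and blanks are wholly behind the sash, with the blanks squared up evenly against the tray's back wall, and then gently lower the sash until it is fully shut. Leave the other things on the bench where they are.

Things in the scene. Friction and masses are not known exactly. Their poses are not given: they have to be found in the camera images.
- booth: fixed clear dust cabinet, aluminium frame, open front below the sash, no floor (things slide in on the bench). Origin: on the bench under the middle of the sash; +x into the cabinet, y along the sash. Opening 300 mm wide between two guide posts 22 mm deep, 310 mm tall, centred at y = +-160 mm. Roof from x = 12 mm, underside at z = 153, top at 165 mm. Back wall's inner face x = 209 mm.
- sash (a joint): height of the sash (m): 0 shut (lower edge 2 mm over the bench), 0.14 fully up at its stop (lower edge 142 mm over the bench). Clear framed panel 296 mm wide, 148 mm tall, at most 10 mm thick (8 mm at the lower edge), centred on the cabinet's x = 0. Counterbalanced: stays where it is left; 3 to 5 N move it up or down.
- sash_handle (a point): centre of the sash's handle: black bar along the cabinet's y, 150 mm long, 14 mm thick (x), 16 mm tall, on two posts (y = +-68 mm), its centre 38 mm above the sash's upper edge, 187 mm over the bench when shut. Free between the posts for fingers from above. Axes as the cabinet's.
- tray: loose grey steel carrier, 0.9 kg, flat on the bench before the cabinet. Origin on its underside; +x to its back wall (roughly into the cabinet). Floor 8 mm thick, x = -52 to +60 mm, 112 mm wide; back wall 34 mm tall, inner face x = +52 mm; side walls 32 mm tall, 8 mm thick, x = -52 to +52 mm, 96 mm apart inside; front open. Stays put while plates are pushed along it.
- plate0: blank 1 from the bottom of the stack of three on the tray: metal plate 110 (x) x 90 (y) x 6 mm, 0.15 kg, origin at the centre of its underside, 8 mm over the bench. Against the tray's back wall its origin is at tray x = -3 mm and its front edge at tray x = -58 mm, 6 mm beyond the tray's floor; at the start it sticks out to the front by 11 to 24 mm more.
- plate1: blank 2 from the bottom of the stack of three on the tray: metal plate 110 (x) x 90 (y) x 6 mm, 0.15 kg, origin at the centre of its underside, 14 mm over the bench. Against the tray's back wall its origin is at tray x = -3 mm and its front edge at tray x = -58 mm, 6 mm beyond the tray's floor; at the start it sticks out to the front by 11 to 24 mm more.
- plate2: blank 3 from the bottom of the stack of three on the tray: metal plate 110 (x) x 90 (y) x 6 mm, 0.15 kg, origin at the centre of its underside, 20 mm over the bench. Against the tray's back wall its origin is at tray x = -3 mm and its front edge at tray x = -58 mm, 6 mm beyond the tray's floor; at the start it sticks out to the front by 11 to 24 mm more.
- bottle: bystander, loose: amber glass bottle with black cap, 68 mm across, 170 mm tall; origin at its underside.
- bin: bystander, loose: open blue plastic bin, 120 x 90 mm, 55 mm tall; origin at its underside.
- magnifier: bystander, loose: black hand lens lying flat, 76 mm lens and 18 mm wide handle, 155 mm long overall, 10 mm thick; origin at its underside.
- pot: bystander, loose: red plastic cup, 72 mm across, 90 mm tall; origin at its underside.
- copper: bystander, loose: copper strip, 120 x 34 mm, with two copper bars on it, 21 mm high in all; origin at its underside.
- jar: bystander, loose: small white bowl, 64 mm across, 50 mm tall; origin at its underside.
Things that resemble listed ones, but are neither listed nor needed, are in the scene too. What is shaped like the plate0 but black or pink is not meant.

How it is judged:
On the way, in this order (a step that is already met when the one before it is completed fails the run):
1. the sash is raised all the way (above 0.13 m) (value of joint sash above 0.13 m), for 0.2 s.
2. the tray is wholly in the cabinet with the three blanks even and against its back wall (within 5 mm), the sash still up (x of tray in the frame of booth between 0.063 and 0.16 m and y of tray in the frame of booth between -0.12 and 0.12 m and height (world z) of tray below 0.006 m and angle between each of tray, plate0, plate1, plate2's own z axis and vertical below 0.06 rad and x of plate0 in the frame of tray between -0.008 and 0.002 m and z of each of plate0, plate1, plate2 in the frame of tray below 0.024 m and x of plate1 in the frame of tray between -0.008 and 0.002 m and x of plate2 in the frame of tray between -0.008 and 0.002 m and value of joint sash above 0.06 m), for 0.2 s.
At the end, for the whole second after the job is handed in: the sash is shut (within 5 mm); the tray lies flat on the bench inside the cabinet, wholly behind the sash (its origin 63 to 160 mm behind the sash); all three blanks lie flat on it in their stack, each within 5 mm of touching the tray's back wall; all at rest (value of joint sash below 0.005 m and x of tray in the frame of booth between 0.063 and 0.16 m and y of tray in the frame of booth between -0.12 and 0.12 m and height (world z) of tray below 0.006 m and angle between each of tray, plate0, plate1, plate2's own z axis and vertical below 0.06 rad and x of plate0 in the frame of tray between -0.008 and 0.002 m and z of each of plate0, plate1, plate2 in the frame of tray below 0.024 m and x of plate1 in the frame of tray between -0.008 and 0.002 m and x of plate2 in the frame of tray between -0.008 and 0.002 m and linear speed of each of tray, plate0, plate1, plate2 below 0.02 m/s).
It fails at once if the sash is slammed down (faster than 0.3 m/s) (velocity of joint sash below -0.3 m/s).
It fails at once if a bystander is pushed more than 30 mm or tipped over (distance of any of bottle, bin, magnifier, pot, copper, jar from where it was at the start of the episode above 0.03 m or angle between any of bottle, bin, magnifier, pot, copper, jar's own z axis and vertical above 0.5 rad).
It also fails if it takes over 72 s, if anything falls off the work surface, if the arm or the gripper's body presses on something with over 40 N, if the wrist force passes 120 N, or if a joint passes its speed limit or range.

ROBOT

A 6-joint arm with a two-finger parallel gripper is mounted at the origin on the work surface. World frame = base frame: x ahead of the robot, y to its left, z up, the work surface at z = 0. Lengths are in m, angles in rad, forces in N, time in s.
With the tool pointing down it reaches from about 0.275 to 0.825 m from the base axis. Payload 4.9 kg.
Tool frame: the origin (TCP) lies midway between the tips of the shut fingers; the grasp point (between the pads) lies 19 mm behind it (grip_point_offset is the distance from the TCP to the grasp point, in m); z points along the fingers, y is the line along which they close (so a half turn about z gives the same grasp; the last joint's range is limited). The gripper opens to 85 mm and grips with 20 to 120 N. Pads are 22 mm wide; open, the fingers measure 114 mm over their backs; the gripper's body (76 mm by 85 mm) begins 54 mm behind the grasp point. The pads swing forward as they close: fully open they stand 13 mm farther back than shut.
Start: joints at [1.169, 0.326, -0.193, 1.052, 0, 1.437], TCP at [0.146, 0.53, 0.231] pointing down, gripper open.
Joint ranges: [-2.65, 2.65], [-0.97, 1.79], [-1.3, 1.35], [-1.93, 2.1], [-1.47, 1.37], [-3.14, 3.14]. Speed limits (rad/s): [2.57, 2.57, 3.14, 3.14, 3.14, 3.14].

INTERFACE

Orientations are given as a rotation vector (axis times angle).
In Python, from cell import * gives the robot as it stands. Calls block until the motion is done:
- movep(position, orientation): joint-space move of the TCP to a pose.
- move_l(position, velocity=0.15, rot=None, until_force=None): straight line of the TCP; rot=None keeps the orientation; velocity is the mean speed in m/s. With until_force (N) it stops when the force on the tool has changed by that much, and returns True; else False.
- set_joints(angles): joint-space move.
- let_go() and grab(newtons=None): open the fingers fully, or close them until they stop; newtons is the grip in N (None keeps the last).
- sleep(seconds).
- ik(position, orientation): joint angles nearest the present ones, or None.
- get_state(): the state.
- grab_frame(name): name is "side" or "top" or "wrist"; returns a dict with "img" (420x560x3 uint8, red, green, blue), "fx", "fy", "cx", "cy" (pixels), "cam_to_world" (4x4, takes a point from camera to world coordinates); the wrist camera has in their place "T_tool_cam" (4x4, takes a point from camera to tool coordinates, whose origin is the TCP and whose axes are the flange's). Camera axes: x right, y down, z forward; pixel columns grow to the right and rows downward; lengths in m; the calibration is good to about 2 mm. A picture is of the moment at which its call begins: read the wrist's pose just before it. There is no depth.
A pose or a line that the arm cannot do raises MotionError and nothing moves.
- sign_off(): hands the job in; it is judged then, once.
Trained networks look in the newest picture that a camera, given by its name, has taken for a name from the list of things; names that differ only in an ending like _2 or _b are one class to them, and where a whole thing is asked for, a point or a joint stands for the part that bears it (a point fixed in the world has none). Each returns a list of dicts, best first, with "score" (0 to 1); they miss things now and then, are a little off and sometimes report something else, mostly with a low value. They report only what shows in the picture. A call takes as long as a camera call. They do not tell look-alikes from the thing itself.
- spot_in(camera, name): "centre" ([column, row] in pixels, amid what is visible of it).
- silhouettes(camera, name): "mask" (420x560 bool, what is visible of it) and "centre" ([column, row] in pixels, amid what is visible of it).
- tip_of(camera, name): "centre" ([column, row] in pixels: a listed point, or the origin of a listed thing).
The state is a dict: "clock": time; "q": joint angles; "joint_velocities": joint speeds; "tau": joint torques, N m; "position": TCP position; "eef_rot": TCP orientation; "contact_force": force on the tool from outside, world axes, zero at the start; "wrist_torque": the same for the moment, N m; "finger_gap": opening from 0.0 (shut) to 1.0 (fully open); "grasp_force": force on a finger pad.
Only numpy, scipy, OpenCV 4.12 (cv2) and the standard library are available. Lean on these libraries where they do the work, as an engineer would, in place of code of your own. Each camera call takes 0.05 s, during which the arm holds its last target. There are 200 camera calls.

## Working session

There is one attempt and no reset: what is moved stays moved. The work goes in short steps, each a Python script; the robot and the scene stay as the last script left them, time stands still between calls to the robot, and variables do not carry over. Pictures are saved under pics/ and viewed, at most 10 in all, crops included, and the job is handed in when it is done.

```bash
mkdir -p pics; ls; cat > h.py <<'E'
from cell import *
import numpy as np, cv2
def save(n,f,up=1):
    cv2.imwrite(f'pics/{n}.png',cv2.cvtColor(f['img'],cv2.COLOR_RGB2BGR))
def ray(f,px,z):
    T=np.array(f['cam_to_world']);d=T[:3,:3]@np.array([(px[0]-f['cx'])/f['fx'],(px[1]-f['cy'])/f['fy'],1])
    o=T[:3,3];return o+d*(z-o[2])/d[2]
def proj(f,p):
    T=np.linalg.inv(np.array(f['cam_to_world']));c=T[:3,:3]@np.array(p)+T[:3,3]
    return np.array([f['fx']*c[0]/c[2]+f['cx'],f['fy']*c[1]/c[2]+f['cy']])
E
python3 - <<'E'
from h import *
a=grab_frame('side');b=grab_frame('top')
im=[cv2.cvtColor(x['img'],cv2.COLOR_RGB2BGR) for x in (a,b)]
cv2.imwrite('pics/a_side.png',cv2.resize(im[0],(800,600)));cv2.imwrite('pics/a_top.png',cv2.resize(im[1],(800,600)))
for n,f in(('side',a),('top',b)):
    print(n,f['fx'],f['fy'],f['cx'],f['cy'],np.round(f['cam_to_world'],3).tolist())
    for t in ['booth','sash_handle','tray','plate0','plate1','plate2','bottle','bin','magnifier','pot','copper','jar']:
        print(t,[(np.round(d['centre']).tolist(),round(d['score'],2)) for d in tip_of(n,t)][:4])
E
```

```text
pics
side 521.4422126295445 521.4422126295445 287.76007586193305 206.32708253884869 [[-0.973, -0.178, 0.149, 0.347], [-0.232, 0.753, -0.615, 0.773], [-0.003, -0.633, -0.774, 1.08], [0.0, 0.0, 0.0, 1.0]]
booth [([248.0, 237.0], 0.83)]
sash_handle [([247.0, 184.0], 0.9)]
tray [([277.0, 246.0], 0.83), ([308.0, 351.0], 0.65)]
plate0 [([285.0, 248.0], 0.87), ([323.0, 143.0], 0.72), ([380.0, 327.0], 0.6)]
plate1 [([285.0, 248.0], 0.87), ([323.0, 143.0], 0.72), ([380.0, 327.0], 0.6)]
plate2 [([285.0, 248.0], 0.87), ([323.0, 143.0], 0.72), ([380.0, 327.0], 0.6)]
bottle [([245.0, 333.0], 0.62)]
bin [([320.0, 182.0], 0.75)]
magnifier [([307.0, 353.0], 0.81)]
pot [([272.0, 162.0], 0.44)]
copper [([179.0, 304.0], 0.74)]
jar [([279.0, 248.0], 0.73), ([365.0, 201.0], 0.58)]
top 494.7239896470252 494.7239896470252 281.3219624634317 211.7488987226718 [[0.023, -0.983, 0.181, 0.269], [-1.0, -0.025, -0.01, 0.028], [0.014, -0.181, -0.983, 1.444], [0.0, 0.0, 0.0, 1.0]]
booth [([272.0, 183.0], 0.57)]
sash_handle [([271.0, 165.0], 0.72), ([184.0, 201.0], 0.35), ([331.0, 274.0], 0.26)]
tray []
plate0 [([266.0, 212.0], 0.71), ([208.0, 294.0], 0.59)]
plate1 [([266.0, 212.0], 0.71), ([208.0, 294.0], 0.59)]
plate2 [([266.0, 212.0], 0.71), ([208.0, 294.0], 0.59)]
bottle [([185.0, 201.0], 0.68)]
bin [([348.0, 228.0], 0.86)]
magnifier [([176.0, 248.0], 0.81)]
pot [([362.0, 178.0], 0.76)]
copper [([196.0, 148.0], 0.6)]
jar [([331.0, 276.0], 0.59)]
```

View pics/a_side.png

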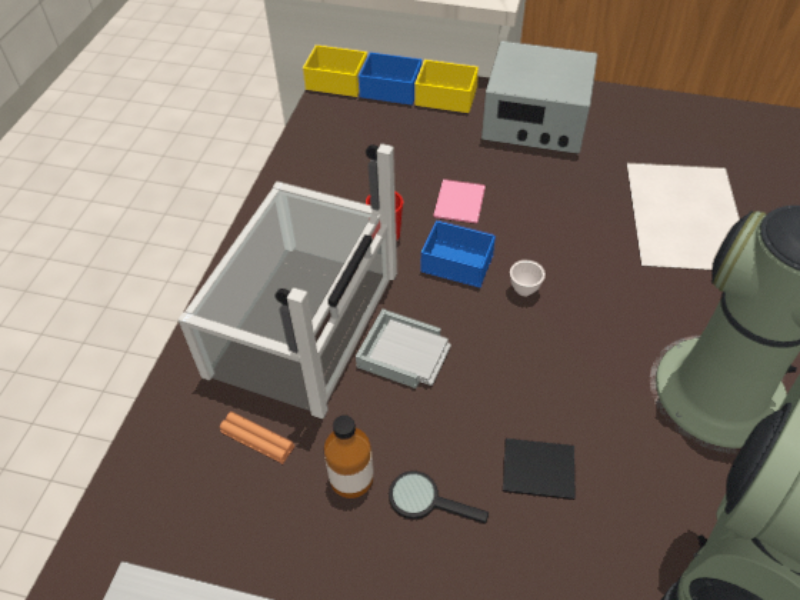

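View pics/a_top.png

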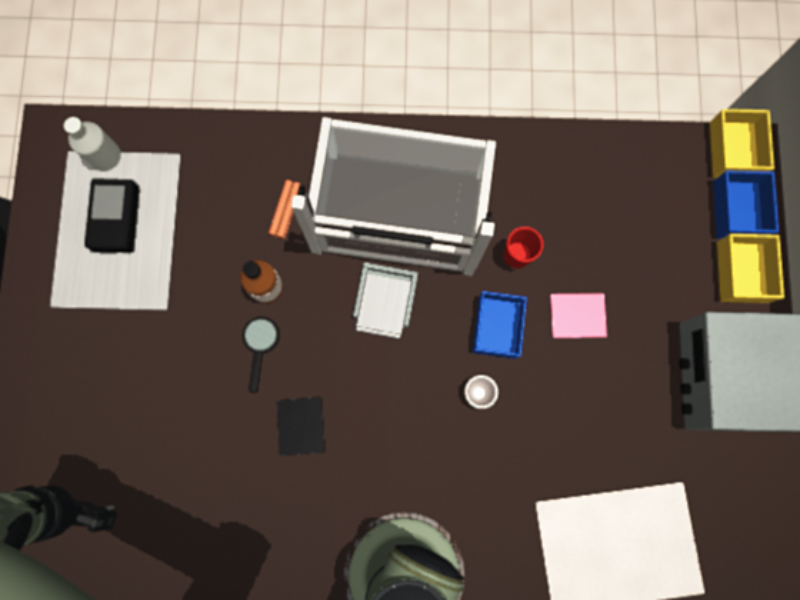

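The side view (800-px scale) shows the tray with the grey blanks at (403,348). The black plate at (540,468) and pink plate at (460,200) are look-alikes and not meant. The sash handle is at (350,270), with posts topping out at (300,295) and (387,148). Next I'll fit the booth and tray poses and check them with an overlay.

```bash
cat >> h.py <<'E'
def w(pose,p):
    x,y,t=pose;c,s=np.cos(t),np.sin(t);return np.array([x+c*p[0]-s*p[1],y+s*p[0]+c*p[1],p[2]])
def tl(pose,T): # draw helper
    return [w(pose,p) for p in T]
E
python3 - <<'E'
from h import *
from scipy.optimize import least_squares
F={n:grab_frame(n) for n in('side','top')}
k=.7
obs=[('top',(300*k,203*k),(0,.16,.31)),('top',(487*k,230*k),(0,-.16,.31)),('side',(300*k,295*k),(0,.16,.31)),('side',(387*k,149*k),(0,-.16,.31)),
 ('side',(247,184),(0,0,.187)),('top',(271,165),(0,0,.187))]
r=least_squares(lambda p:np.concatenate([proj(F[n],w(p,q))-px for n,px,q in obs]),[.55,0,-.1],loss='soft_l1')
B=r.x;print('booth',B,np.round(r.fun,1))
M={}
def edges(img,ext):return 0
# plates mask/tray
for n in F:
    for t in('tray','plate0'):
        for m in silhouettes(n,t)[:2]:
            c=m['centre'];print(n,t,np.round(c),round(m['score'],2),m['mask'].sum(),np.round(ray(F[n],c,.026 if t!='tray' else .03),3),cv2.minAreaRect(np.argwhere(m['mask'])[:,::-1].astype(np.float32)))
            if t=='plate0' and m is not None and (n,t) not in M: M[n,t]=m['mask']
# top-face of plate2 rectangle from mask corners at z=.026
for (n,t),m in M.items():
    P=np.array([ray(F[n],p[::-1],.026)[:2] for p in np.argwhere(m)],np.float32)
    print(n,'plates world rect',cv2.minAreaRect(P*1000))
for n in F:
    im=cv2.cvtColor(F[n]['img'],cv2.COLOR_RGB2BGR);big=cv2.resize(im,None,fx=3,fy=3,interpolation=cv2.INTER_CUBIC)
    def L(a,b,c): cv2.line(big,*[tuple(int(v) for v in (proj(F[n],w(B,q))+.5)*3) for q in(a,b)],c,1)
    for s in(1,-1):
        for dy in(-.01,.01):
            for dx in(-.011,.011):L((dx,s*.16+dy,0),(dx,s*.16+dy,.31),(0,255,0))
    for dz in(-.008,.008):
        for dx in(-.007,.007):L((dx,-.075,.187+dz),(dx,.075,.187+dz),(0,0,255))
    L((.209,-.15,0),(.209,.15,0),(255,0,0));L((.012,.15,.165),(.012,-.15,.165),(255,0,255))
    u,v=(120,95) if n=='side' else (170,70)
    cv2.imwrite(f'pics/b_{n}.png',big[v*3:v*3+600,u*3:u*3+660])
E
```

```text
booth [ 0.6226593   0.03600042 -0.11847062] [-1.5  0.3  0.4  0.2 -0.5 -0.4 -0.2 -0.5 -0.4  5.2  3.7  0.8]
side tray [259. 240.] 0.71 937 [0.594 0.058 0.03 ] ((275.9959716796875, 242.58175659179688), (48.25712966918945, 46.96268081665039), 21.250505447387695)
side plate0 [378. 327.] 0.98 1890 [0.278 0.222 0.026] ((376.8414001464844, 327.9034423828125), (51.322113037109375, 38.699195861816406), 4.763641834259033)
side plate0 [324. 140.] 0.81 863 [ 0.506 -0.331  0.026] ((320.9230651855469, 140.38461303710938), (32.55527877807617, 29.809654235839844), 11.309932708740234)
top tray [272. 197.] 0.7 529 [0.573 0.043 0.03 ] ((269.5, 205.99998474121094), (39.419342041015625, 39.81157302856445), 11.309932708740234)
top plate0 [404. 222.] 0.95 1202 [ 0.509 -0.345  0.026] ((404.5, 220.5), (31.0, 39.0), 90.0)
top plate0 [269. 211.] 0.87 1135 [0.531 0.051 0.026] ((268.0384521484375, 212.8076934814453), (30.594118118286133, 39.223228454589844), 11.309932708740234)
side plates world rect ((282.5591735839844, 224.85873413085938), (108.67841339111328, 92.78067779541016), 5.909212589263916)
top plates world rect ((513.579833984375, -345.44012451171875), (91.67816162109375, 112.58475494384766), 1.42827570438385)
```

View pics/b_side.png

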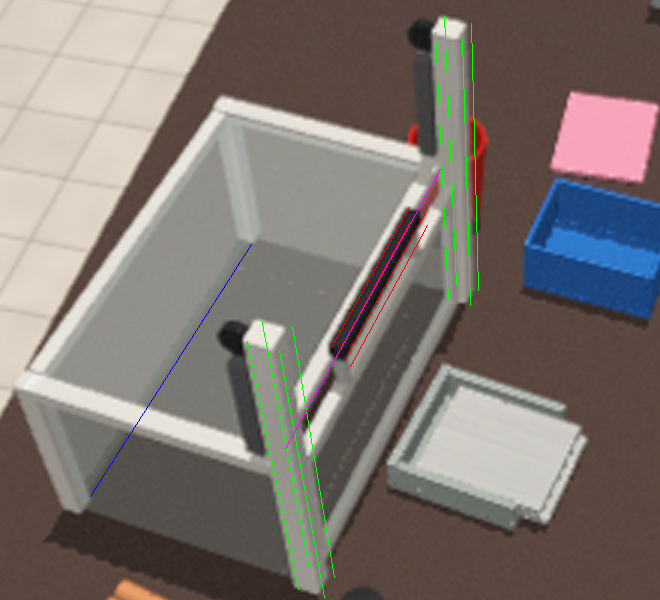

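View pics/b_top.png

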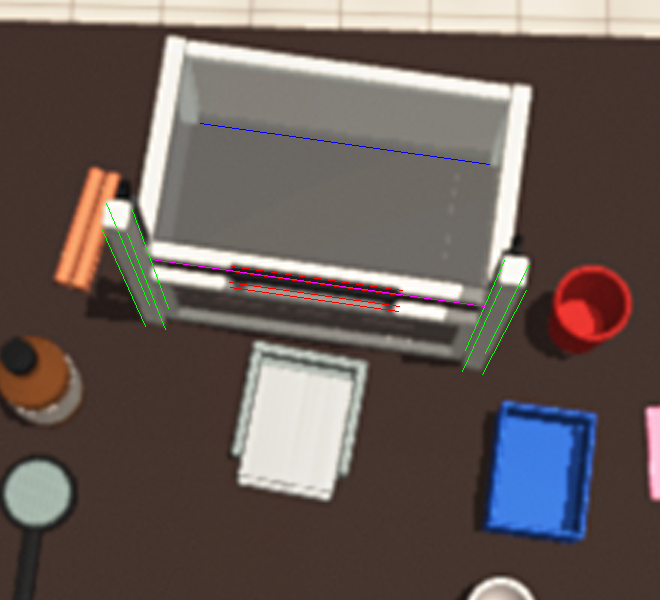

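The blanks lie in the grey tray, at top crop (290,430) and side crop (500,440). The fitted booth sits about 10 mm too far toward the robot, so I'll refit using these sharper corner picks and the black handle pixels.

```bash
cat > fit.py <<'E'
from h import *
from scipy.optimize import least_squares
F={n:grab_frame(n) for n in('side','top')}
S=lambda u,v:(u/3+119.5,v/3+94.5); T=lambda u,v:(u/3+169.5,v/3+69.5)
obs=[('top',T(118,213),(0,.16,.31)),('top',T(515,270),(0,-.16,.31)),('side',S(264,333),(0,.16,.31)),('side',S(450,28),(0,-.16,.31))]
# black handle bar
box={'side':(335,205,85,155),'top':(225,262,178,45)}
for n,(x,y,a,b) in box.items():
    f=S if n=='side' else T
    (x0,y0),(x1,y1)=f(x,y),f(x+a,y+b);x0,y0,x1,y1=map(int,(x0,y0,x1,y1))
    m=F[n]['img'][y0:y1,x0:x1].max(2)<45
    k,l,st,ce=cv2.connectedComponentsWithStats(m.astype(np.uint8));i=1+np.argmax(st[1:,4])
    P=np.argwhere(l==i)[:,::-1]+[x0,y0];c=P.mean(0)
    print(n,'bar',len(P),c,cv2.minAreaRect(P.astype(np.float32)))
    obs.append((n,c,(0,0,.187)))
fit=lambda o,p0:least_squares(lambda p:np.concatenate([proj(F[n],w(p,q))-px for n,px,q in o]),p0,loss='soft_l1')
r=fit(obs,[.63,.03,-.1]);B=r.x;print('booth',B,np.round(r.fun,1))
ot=[('top',T(254,343),(.06,.056,.034)),('top',T(368,362),(.06,-.056,.034)),('side',S(447,366),(.06,-.056,.034)),('side',S(390,463),(.06,.056,.034))]
r=fit(ot,[.53,.05,-.1]);print('tray',r.x,np.round(r.fun,1))
pl=[T(240,485),T(330,498)]
print('plate2 front',[np.round(ray(F['top'],p,.026),4) for p in pl],[np.round(ray(F['side'],p,.026),4) for p in (S(584,437),S(543,521))])
np.save('B.npy',B)
E
python3 fit.py
```

```text
side bar 136 [244.81617647 192.16911765] ((245.41500854492188, 190.33615112304688), (4.813362121582031, 53.69050216674805), 30.5792293548584)
top bar 211 [273.38862559 164.45971564] ((272.9900207519531, 164.57000732421875), (58.68986129760742, 3.9597976207733154), 8.130102157592773)
booth [ 0.62640154  0.03690022 -0.12210145] [-0.6  0.2 -0.3  0.4 -0.2  0.5 -0.3  0.   0.1 -3.   1.  -0. ]
tray [ 0.54079821  0.04913307 -0.1617202 ] [ 0.3  0.2 -0.1  0.8 -0.5 -0.6 -0.3  0.6]
plate2 front [array([0.4706, 0.1049, 0.026 ]), array([0.4601, 0.0179, 0.026 ])] [array([0.4619, 0.0258, 0.026 ]), array([0.4772, 0.1135, 0.026 ])]
```

```bash
cat >> h.py <<'E'
from scipy.spatial.transform import Rotation as R
import os
B=np.load('B.npy') if os.path.exists('B.npy') else None
def rot(yaw_y,tilt=0,yaw=None):
    """tool down, tool y along booth axis: yaw_y offset; tilt>0 leans the tip into booth +x"""
    t=(B[2] if yaw is None else yaw)
    z=np.array([np.sin(tilt)*np.cos(t),np.sin(tilt)*np.sin(t),-np.cos(tilt)])
    fw=np.array([np.cos(t),np.sin(t),0]); lat=np.array([-np.sin(t),np.cos(t),0])
    y={'x':np.cross(z,lat),'-x':-np.cross(z,lat),'y':lat,'-y':-lat}[yaw_y]
    return R.from_matrix(np.c_[np.cross(y,z),y,z]).as_rotvec()
E
python3 - <<'E'
from h import *
s=get_state();print(s['position'],s['eef_rot'])
H=w(B,(0,0,.30))
for o in('x','-x','y','-y'):
    q=ik(H,rot(o));print(o,None if q is None else np.round(q,2), [ (lambda q:None if q is None else np.round(q,2))(ik(w(B,(.03,0,.012)),rot(o,t))) for t in(.7,.9)] if 'y' in o else '')
o='x' if ik(H,rot('x')) is not None else '-x'
q1=ik(H,rot('x'));q2=ik(H,rot('-x'))
o='x' if q2 is None or (q1 is not None and abs(q1[5])<abs(q2[5])) else '-x'
p=np.array(s['position']);move_l([p[0],p[1],.42],.3)
movep(w(B,(-.03,0,.42)),rot(o));movep(w(B,(0,0,.31)),rot(o))
s=get_state();f=grab_frame('wrist')
Tt=np.eye(4);Tt[:3,:3]=R.from_rotvec(s['eef_rot']).as_matrix();Tt[:3,3]=s['position']
f['cam_to_world']=Tt@np.array(f['T_tool_cam'])
print(o,s['clock'],np.round(s['position'],4),'cam',np.round(f['T_tool_cam'],3).tolist())
img=f['img'].copy()
for a,b in(((-.007,-.075),(-.007,.075)),((.007,-.075),(.007,.075))):
    cv2.line(img,*[tuple(int(v) for v in proj(f,w(B,(*q,.195)))) for q in(a,b)],(255,0,0),1)
print([(d['centre'],d['score'],np.round(ray(f,d['centre'],.187),4)) for d in tip_of('wrist','sash_handle')])
f['img']=img;save('c_wrist',f)
E
```

```text
[0.14551639 0.53043392 0.23129653] [-4.19363033e-01 -3.11346149e+00 -6.07037993e-05]
x [-0.06  0.45  0.16  1.29  0.    1.63] 
-x [-0.06  0.45  0.16  1.29  0.   -1.51] 
y [-0.06  0.45  0.16  1.29  0.    0.06] [array([-0.04,  0.6 , -0.91, -0.64, -0.06,  0.07]), array([-0.03,  0.75, -1.05, -1.14, -0.07,  0.06])]
-y [-0.06  0.45  0.16  1.29  0.   -3.08] [array([-0.04,  0.6 , -0.91, -0.64, -0.06, -3.08]), array([-0.03,  0.75, -1.05, -1.14, -0.07, -3.08])]
-x 5.5 [0.6262 0.0374 0.3107] cam [[-0.0, -0.964, -0.266, 0.067], [1.0, -0.0, -0.0, -0.001], [0.0, -0.266, 0.964, -0.143], [0.0, 0.0, 0.0, 1.0]]
[([274.6, 203.7], 0.62, array([0.6304, 0.036 , 0.187 ]))]
```

View pics/c_wrist.png

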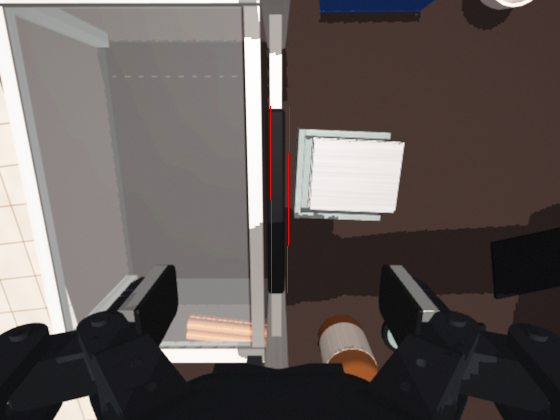

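The wrist view shows the bar at columns 270–287, rows 108–292, which agrees with the model to about 1.5 mm. I'll grasp it and raise the sash.

```bash
python3 - <<'E'
from h import *
def pr(t):
    s=get_state();print(t,round(s['clock'],1),np.round(s['position'],4),np.round(s['contact_force'],1),round(s['finger_gap'],2),round(s['grasp_force'],1))
p=w(B,(.0015,0,.173))
move_l(p,.15,until_force=8);pr('down')
grab(30);pr('grab')
q=np.array(get_state()['position'])
r=move_l(q+[0,0,.1385],.1,until_force=25);pr(('up',r))
sleep(.4)
r=move_l(np.array([q[0],q[1],q[2]+.1405]),.03,until_force=10);sleep(.3);pr(('up2',r))
f=grab_frame('side');save('d',f)
E
```

```text
down 6.7 [0.6287 0.0367 0.1742] [-0.9  0.1 -0.1] 1.0 0.0
grab 7.3 [0.628  0.0367 0.1731] [ 0.2 -0.5  0.5] 0.15 36.3
('up', False) 8.8 [0.628  0.0367 0.3117] [ 1.4  0.7 -1.1] 0.16 36.1
('up2', False) 9.8 [0.6279 0.0367 0.3117] [  5.   -0.8 -12. ] 0.16 34.5
```

View pics/d.png

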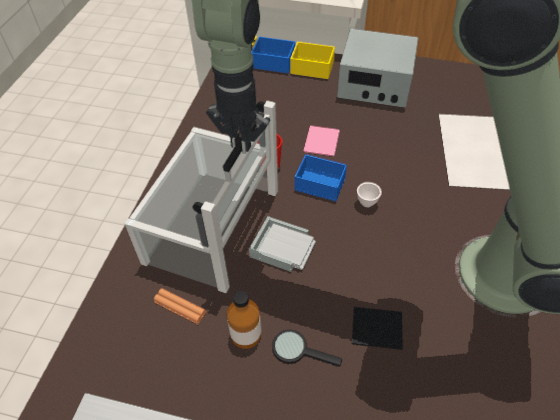

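The sash is up against its stop: 138.6 mm of travel, with the stop force felt. Now I'll release it and push the blanks flush with a vertical tool, on into the opening.

```bash
cat > push1.py <<'E'
from h import *
def pr(t):
    s=get_state();print(t,round(s['clock'],1),np.round(s['position'],4),np.round(s['contact_force'],1),round(s['finger_gap'],2))
let_go()
p=np.array(get_state()['position']);move_l(p+[0,0,.06],.2)
yaw=-.145;tr=(.541,.049,yaw);ro=rot('y',0,yaw)
a=w(tr,(-.12,0,.10));movep([a[0],a[1],.36],ro)
grab(20);movep(a,ro);move_l(w(tr,(-.12,0,.007)),.15,until_force=8);pr('low')
# line end: booth x=-.062
c,s_=np.cos(B[2]),np.sin(B[2])
bx=lambda q:(q[0]-B[0])*c+(q[1]-B[1])*s_
L=[u for u in np.arange(-.12,.1,.001) if bx(w(tr,(u,0,0)))<-.062][-1]
for u in np.arange(-.105,L,.015).tolist()+[L]:
    r=move_l(w(tr,(u,0,.007)),.06,until_force=25);pr((round(u,3),r))
    if r:break
f=grab_frame('side');save('e_side',f);t=grab_frame('top')
im=np.hstack([cv2.resize(x['img'][y:y+150,a:a+130],None,fx=3,fy=3,interpolation=cv2.INTER_CUBIC) for x,a,y in((f,190,150),(t,210,120))])
cv2.imwrite('pics/e.png',cv2.cvtColor(im,cv2.COLOR_RGB2BGR))
E
python3 push1.py
```

```text
low 15.0 [0.4233 0.0663 0.0078] [-0.4 -0.4  0.7] 0.0
(-0.105, False) 15.4 [0.4381 0.0641 0.0074] [-0.3  0.3  0.1] 0.0
(-0.09, False) 15.8 [0.4524 0.0619 0.0069] [ 0.3  0.3 -0. ] 0.0
(-0.075, False) 16.2 [0.4676 0.0597 0.007 ] [0.4 0.7 0.2] 0.0
(-0.06, False) 16.6 [0.4772 0.0582 0.0063] [-9.   1.   6.7] 0.0
(-0.045, False) 17.0 [0.4928 0.0559 0.0058] [-5.3  0.8 -1.7] -0.0
(-0.03, False) 17.4 [0.5077 0.0537 0.0057] [-5.   0.6 -1.2] -0.0
(-0.015, False) 17.8 [0.5227 0.0516 0.0057] [-5.   0.5 -2.7] 0.0
(0.0, False) 18.2 [0.5377 0.0494 0.0057] [-4.3  1.4 -2. ] 0.0
(0.015, False) 18.6 [0.5532 0.0471 0.0058] [-5.1  0.9 -1.5] -0.0
(np.float64(0.024), False) 18.9 [0.5627 0.0457 0.006 ] [-4.   0.4 -1.7] -0.0
```

View pics/e.png

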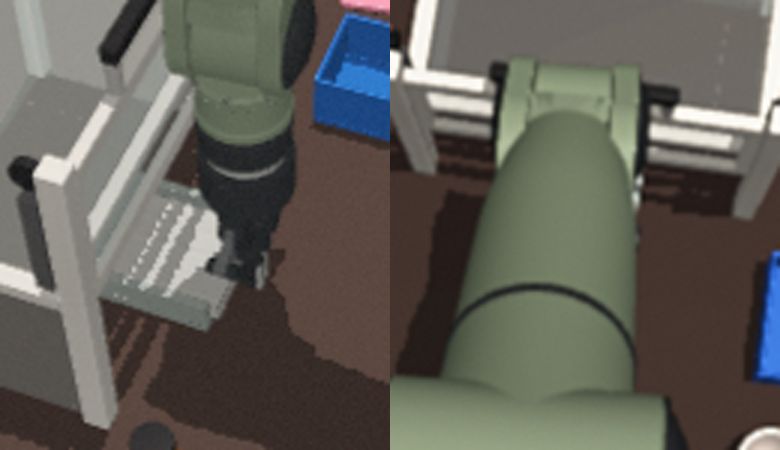

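The sash is up and the tray is moving in cleanly with the finger on the blank fronts at left crop (235,265). I'll back off, tilt the tool and check from the wrist that the blanks are flush before the deep push.

```bash
python3 - <<'E'
from h import *
yaw=-.145;tr=(.541,.049,yaw)
p=np.array(get_state()['position']);d=np.array([np.cos(yaw),np.sin(yaw),0])
move_l(p-.08*d,.25);move_l(p-.08*d+[0,0,.05],.25)
ro=rot('y',.7,yaw);a=p-.085*d;a[2]=.06
movep(a,ro)
s=get_state();f=grab_frame('wrist')
Tt=np.eye(4);Tt[:3,:3]=R.from_rotvec(s['eef_rot']).as_matrix();Tt[:3,3]=s['position']
f['cam_to_world']=Tt@np.array(f['T_tool_cam'])
np.savez('wr',**{k:f[k] for k in('img','fx','fy','cx','cy','cam_to_world')})
print(s['clock'],np.round(s['position'],4))
t=grab_frame('side')
im=np.hstack([f['img'],cv2.resize(t['img'][190:290,210:290],None,fx=3,fy=4.2,interpolation=cv2.INTER_CUBIC)])
cv2.imwrite('pics/f.png',cv2.cvtColor(im,cv2.COLOR_RGB2BGR))
E
```

```text
Traceback (most recent call last):
cell.MotionError: the arm cannot take that pose within its joint ranges
```

```bash
python3 - <<'E'
from h import *
yaw=-.145
print(np.round(get_state()['position'],3))
for z in(.011,.06,.12,.2):
  for th in(.3,.45,.6,.7):
    print(z,th,[(round(x,2),None if (q:=ik(w((B[0],B[1],yaw),(x,.0,z)),rot('y',th,yaw))) is None else np.round(q[1:4],2).tolist()) for x in(-.15,-.1,-.08,-.06,-.03,0,.03)])
E
```

```text
[0.487 0.057 0.058]
0.011 0.3 [(-0.15, [0.37, -0.95, -0.04]), (-0.1, [0.43, -0.83, 0.02]), (-0.08, [0.45, -0.78, 0.04]), (-0.06, [0.47, -0.73, 0.07]), (-0.03, [0.51, -0.66, 0.11]), (0, [0.54, -0.58, 0.15]), (0.03, [0.58, -0.5, 0.19])]
0.011 0.45 [(-0.15, [0.38, -1.1, -0.35]), (-0.1, [0.42, -0.98, -0.28]), (-0.08, [0.44, -0.94, -0.25]), (-0.06, [0.46, -0.89, -0.22]), (-0.03, [0.49, -0.82, -0.18]), (0, [0.52, -0.74, -0.14]), (0.03, [0.55, -0.67, -0.1])]
0.011 0.6 [(-0.15, [0.46, -1.24, -0.73]), (-0.1, [0.48, -1.13, -0.63]), (-0.08, [0.49, -1.08, -0.59]), (-0.06, [0.5, -1.03, -0.56]), (-0.03, [0.52, -0.96, -0.51]), (0, [0.54, -0.89, -0.46]), (0.03, [0.56, -0.82, -0.41])]
0.011 0.7 [(-0.15, None), (-0.1, [0.56, -1.22, -0.9]), (-0.08, [0.56, -1.17, -0.85]), (-0.06, [0.56, -1.12, -0.81]), (-0.03, [0.57, -1.05, -0.75]), (0, [0.58, -0.98, -0.69]), (0.03, [0.6, -0.91, -0.63])]
0.06 0.3 [(-0.15, [0.26, -0.9, 0.11]), (-0.1, [0.33, -0.79, 0.16]), (-0.08, [0.35, -0.74, 0.18]), (-0.06, [0.38, -0.7, 0.2]), (-0.03, [0.42, -0.62, 0.23]), (0, [0.46, -0.55, 0.26]), (0.03, [0.5, -0.47, 0.3])]
0.06 0.45 
[... 1651 characters left out ...]
 [0.29, -0.39, 0.6]), (0.03, [0.34, -0.31, 0.62])]
0.2 0.45 [(-0.15, [-0.06, -0.86, 0.33]), (-0.1, [0.03, -0.77, 0.33]), (-0.08, [0.07, -0.73, 0.33]), (-0.06, [0.11, -0.69, 0.33]), (-0.03, [0.16, -0.62, 0.34]), (0, [0.21, -0.56, 0.36]), (0.03, [0.26, -0.49, 0.37])]
0.2 0.6 [(-0.15, [-0.12, -1.01, 0.09]), (-0.1, [-0.02, -0.92, 0.08]), (-0.08, [0.02, -0.88, 0.08]), (-0.06, [0.05, -0.84, 0.08]), (-0.03, [0.11, -0.78, 0.08]), (0, [0.16, -0.72, 0.09]), (0.03, [0.21, -0.66, 0.11])]
0.2 0.7 [(-0.15, [-0.14, -1.11, -0.09]), (-0.1, [-0.04, -1.02, -0.11]), (-0.08, [0.0, -0.99, -0.11]), (-0.06, [0.04, -0.95, -0.11]), (-0.03, [0.09, -0.89, -0.11]), (0, [0.14, -0.83, -0.1]), (0.03, [0.19, -0.76, -0.08])]
```

```bash
python3 - <<'E'
from h import *
yaw=-.145
p=np.array(get_state()['position'])
ro=rot('y',.62,yaw)
movep(p+[0,0,.04],ro)
s=get_state();f=grab_frame('wrist')
print(s['clock'],np.round(s['position'],4))
t=grab_frame('side')
im=np.hstack([f['img'],cv2.resize(t['img'][190:290,210:290],(240,420),interpolation=cv2.INTER_CUBIC)])
cv2.imwrite('pics/f.png',cv2.cvtColor(im,cv2.COLOR_RGB2BGR))
E
```

```text
20.7167 [0.4881 0.057  0.0979]
```

View pics/f.png

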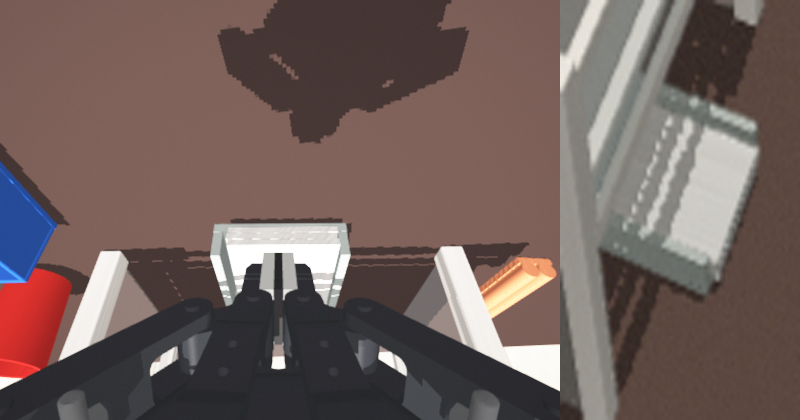

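Wrist view: the tray front is at rows 222–250, columns 212–350, and the three blank edges are even and just proud of the side walls. The tray sits between the posts at (110,255) and (450,250). Now the deep push, with the tool tilted.

```bash
python3 - <<'E'
from h import *
def pr(t):
    s=get_state();print(t,round(s['clock'],1),np.round(s['position'],4),np.round(s['contact_force'],1))
yaw=-.135
p=np.array(get_state()['position']);p[2]=.0115
move_l(p,.2,until_force=8);pr('low')
c,s_=np.cos(B[2]),np.sin(B[2]);d=np.array([np.cos(yaw),np.sin(yaw),0])
bx=lambda q:(q[0]-B[0])*c+(q[1]-B[1])*s_
tot=.022-bx(p);print('bx',bx(p),'tot',tot)
for u in np.linspace(0,tot,9)[1:]:
    r=move_l(p+u*d,.06,until_force=22);pr((round(u,3),r))
    if r:break
sleep(.2)
q=np.array(get_state()['position']);move_l(q-.12*d,.25)
move_l(q-.12*d+[0,0,.06],.25)
s=get_state();f=grab_frame('wrist')
Tt=np.eye(4);Tt[:3,:3]=R.from_rotvec(s['eef_rot']).as_matrix();Tt[:3,3]=s['position']
t=grab_frame('side');
for n in('tray','plate0'):
    print(n,[(np.round(d['centre']),round(d['score'],2),np.round(ray(t,d['centre'],.0 if n=='tray' else .008),3)) for d in tip_of('side',n)])
b=t['img'][150:270,190:290]
im=np.hstack([cv2.resize(f['img'][150:360,180:390],(420,420),interpolation=cv2.INTER_CUBIC),cv2.resize(b,(350,420),interpolation=cv2.INTER_CUBIC)])
cv2.imwrite('pics/g.png',cv2.cvtColor(im,cv2.COLOR_RGB2BGR))
E
```

```text
low 21.4 [0.4889 0.0567 0.0108] [-0.4  0.3 -0.5]
bx -0.1390235623890865 tot 0.1610235623890865
(np.float64(0.02), False) 21.9 [0.5096 0.0541 0.0123] [-0.7  0.1 -0.3]
(np.float64(0.04), False) 22.4 [0.529  0.0513 0.0115] [ 0.6 -0.2  0.2]
(np.float64(0.06), False) 22.9 [0.5489 0.0486 0.0115] [-0.1  0.9 -0.6]
(np.float64(0.081), False) 23.3 [0.5687 0.0459 0.0113] [-1.5  0.  -0.6]
(np.float64(0.101), True) 23.6 [0.5707 0.0455 0.0094] [-0.3 -1.1 -0.3]Traceback (most recent call last):
  File "<stdin>", line 14, in <module>
cell.MotionError: the arm cannot follow that straight line within its joint ranges
```

```bash
cat > look.py <<'E'
from h import *
import sys
s=get_state();f=grab_frame('wrist')
t=grab_frame('side')
b=t['img'][150:270,190:290]
im=np.hstack([cv2.resize(f['img'][150:360,180:390],(420,420),interpolation=cv2.INTER_CUBIC),cv2.resize(b,(350,420),interpolation=cv2.INTER_CUBIC)])
cv2.imwrite(f'pics/{sys.argv[1]}.png',cv2.cvtColor(im,cv2.COLOR_RGB2BGR))
print(s['clock'],np.round(s['position'],4),np.round(s['contact_force'],1))
E
python3 - <<'E'
from h import *
yaw=-.135;d=np.array([np.cos(yaw),np.sin(yaw),0])
q=np.array(get_state()['position']);move_l(q-.07*d+[0,0,.003],.25);move_l(q-.07*d+[0,0,.07],.25)
E
python3 look.py g
```

```text
24.6167 [0.5025 0.0551 0.0811] [ 0.1 -0.8  0.2]
```

View pics/g.png

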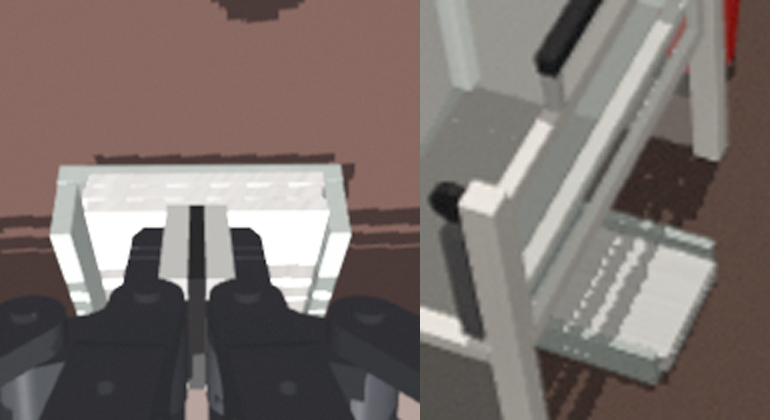

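The blanks are still even: their front faces form one flat band at rows 172–210 in the left crop. The 22 N was just the contact impact, so I'll push again more slowly.

```bash
python3 - <<'E'
from h import *
def pr(t):
    s=get_state();print(t,round(s['clock'],1),np.round(s['position'],4),np.round(s['contact_force'],1))
yaw=-.135;d=np.array([np.cos(yaw),np.sin(yaw),0])
q=np.array(get_state()['position']);q[2]=.0125
move_l(q+.04*d+[0,0,.03],.2);move_l(q+.05*d,.15,until_force=8);pr('low')
c,s_=np.cos(B[2]),np.sin(B[2]);bx=lambda q:(q[0]-B[0])*c+(q[1]-B[1])*s_
tot=.022-bx(q)
for u in [.06,.065,.07,.075,.08,.09,.1,.115,.13,tot]:
    r=move_l(q+u*d,.025,until_force=30);pr((round(u,3),r))
    if r:break
E
```

```text
low 25.5 [0.548  0.0484 0.012 ] [0.2 0.3 0.6]
(0.06, False) 26.1 [0.5596 0.0469 0.0127] [-0.1  0.1 -0.8]
(0.065, False) 26.4 [0.5647 0.0462 0.0125] [ 0.1 -1.  -0.3]
(0.07, False) 26.8 [0.5697 0.0456 0.0126] [ 0.2  0.4 -0. ]
(0.075, False) 27.1 [0.5717 0.0453 0.0112] [-6.9  1.3  4.3]
(0.08, False) 27.4 [0.5748 0.0447 0.0103] [-11.3   1.4   6. ]
(0.09, False) 28.0 [0.5852 0.0432 0.0099] [-6.4  1.7 -0.2]
(0.1, False) 28.6 [0.5951 0.0419 0.0098] [-6.1  1.  -0.5]
(0.115, False) 29.3 [0.6098 0.04   0.0097] [-6.3  1.  -0.5]
(0.13, False) 30.1 [0.6246 0.0379 0.0097] [-7.2  1.2 -0.1]
(np.float64(0.15), False) 31.0 [0.6439 0.0354 0.0097] [-8.   0.5  1.9]
```

```bash
python3 - <<'E'
from h import *
yaw=-.135;d=np.array([np.cos(yaw),np.sin(yaw),0])
q=np.array(get_state()['position'])
print(move_l(q+.006*d,.025,until_force=30),np.round(get_state()['contact_force'],1));sleep(.3)
q=np.array(get_state()['position']);print(np.round(q,4))
move_l(q-.115*d,.2);move_l(q-.115*d+[0,0,.06],.25)
s=get_state();f=grab_frame('wrist')
Tt=np.eye(4);Tt[:3,:3]=R.from_rotvec(s['eef_rot']).as_matrix();Tt[:3,3]=s['position']
f['cam_to_world']=Tt@np.array(f['T_tool_cam'])
t=grab_frame('side')
tr=w(B,(.087,0,0));tp=(tr[0],tr[1],-.14)
a=f['img'].copy();b=t['img'].copy()
b=cv2.resize(b[150:270,170:270],(350,420),interpolation=cv2.INTER_CUBIC)
def L(pose,p1,p2,c):
    cv2.line(a,*[tuple(int(v) for v in proj(f,w(pose,x))) for x in(p1,p2)],c,1)
    cv2.line(b,*[tuple(int(v) for v in (proj(t,w(pose,x))-[170,150]+.5)*3.5) for x in(p1,p2)],c,1)
L(B,(0,-.15,0),(0,.15,0),(255,0,0))            # sash line on bench
L(tp,(-.052,-.056,.008),(-.052,.056,.008),(0,0,255)) # expected tray front
L(tp,(.06,-.056,.034),(.06,.056,.034),(0,200,0))
cv2.imwrite('pics/h.png',cv2.cvtColor(np.hstack([a[:420,100:500],b]),cv2.COLOR_RGB2BGR))
print(s['clock'])
E
```

```text
False [-13.2   2.3   7.7]
[0.6449 0.0353 0.0071]
32.7
```

View pics/h.png

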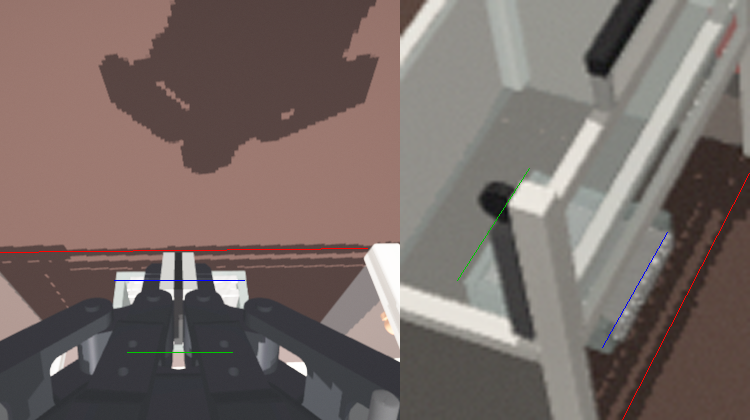

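Last picture: the tray front sits well behind the red sash line, with its edge at left row ~272 against the sash at row 250. In the right crop it coincides with the expected line near (600,350). That puts the tray origin about 77–87 mm in, so next I'll lower the sash.

```bash
python3 - <<'E'
from h import *
def pr(t):
    s=get_state();print(t,round(s['clock'],1),np.round(s['position'],4),np.round(s['contact_force'],1),round(s['finger_gap'],2))
movep(w(B,(-.14,0,.20)),rot('y',.3))
ro=rot('-x')
movep(w(B,(-.14,0,.42)),ro);let_go()
h=np.array([.628,.0367,0])
movep(h+[0,0,.40],ro)
r=move_l(h+[0,0,.312],.15,until_force=8);pr(('down',r))
grab(30);pr('grab')
r=move_l(h+[0,0,.176],.07,until_force=20);pr(('lower',r))
r=move_l(h+[0,0,.1705],.02,until_force=12);sleep(.3);pr(('shut',r))
E
```

```text
('down', False) 37.3 [0.6281 0.0368 0.3138] [-0.4  0.4  0.2] 1.0
grab 37.9 [0.628  0.0367 0.312 ] [-0.1  0.3  0.9] 0.16
('lower', False) 40.0 [0.628  0.0367 0.176 ] [-0.7  0.1  1.1] 0.15
('shut', True) 40.6 [0.628  0.0367 0.1721] [-1.4 -0.1  5.7] 0.16
```

```bash
python3 - <<'E'
from h import *
let_go();p=np.array(get_state()['position']);move_l(p+[0,0,.12],.2)
movep(w(B,(-.25,0,.38)),rot('-x'))
c,s_=np.cos(B[2]),np.sin(B[2])
def bo(q):d=np.array(q[:2])-B[:2];return np.round([d[0]*c+d[1]*s_,-d[0]*s_+d[1]*c],3)
for n in('side','top'):
    f=grab_frame(n)
    for t,z in(('sash_handle',.187),('tray',0),('plate0',.008)):
        print(n,t,[(np.round(d['centre'],1),round(d['score'],2),bo(ray(f,d['centre'],z))) for d in tip_of(n,t)[:3]])
    for d in silhouettes(n,'tray')[:1]+silhouettes(n,'plate0')[:3]:
        P=np.array([bo(ray(f,x[::-1],.02)) for x in np.argwhere(d['mask'])]);print(' mask',d['score'],P.min(0),P.max(0))
print(get_state()['clock'])
E
```

```text
side sash_handle [(array([245.5, 188.1]), 0.82, array([-0.   , -0.004]))]
side tray [(array([366.6, 204. ]), 0.27, array([-0.251, -0.211]))]
side plate0 [(array([377.5, 328.4]), 0.75, array([-0.368,  0.136])), (array([323.6, 137.8]), 0.61, array([-0.066, -0.407])), (array([217.6, 226.5]), 0.49, array([0.089, 0.002]))]
 mask 0.93 [-0.426  0.088] [-0.305  0.194]
 mask 0.64 [-0.115 -0.436] [-0.015 -0.324]
 mask 0.61 [ 0.059 -0.017] [0.066 0.03 ]
top sash_handle [(array([272.3, 165.3]), 0.96, array([-0.003,  0.005]))]
top tray []
top plate0 [(array([405.3, 221.2]), 0.96, array([-0.064, -0.4  ])), (array([207.2, 295.9]), 0.67, array([-0.363,  0.14 ]))]
 mask 0.95 [-0.426  0.141] [-0.319  0.182]
 mask 0.65 [-0.114 -0.455] [-0.014 -0.337]
43.6833
```

```bash
python3 -c "
from cell import *
print(sign_off())"
```

```text
the job is handed in; nothing more can be done
None
```

I raised the sash to its stop, pushed the blanks flush and slid the tray in (its origin about 77–87 mm behind the sash), then lowered the sash gently until it shut and handed the job in at about 44 s; the hand-in returned no verdict, and I did not measure the blanks' seating or re-check the bystanders after the final push.

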